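# Lift the vase carrier with its locking key

## Task

Take the lifting key out of its wooden stand, push its foot down through the slot in the top of the vase carrier's steel bridge until the key's collar sits on the bridge, and give it a quarter turn there so that it is locked under the slot. Then raise the carrier by the key alone, smoothly and level, about 10 cm off the slab with both vases standing in it, and finish while still holding it there in the air, steady. Leave the bottle, the mug and the tall vase where they are.

Things in the scene. Friction and masses are not known exactly. Their poses are not given: they have to be found in the camera images.
- key: Loose lifting key, 0.16 kg, upright in the stand. Origin: centre of the foot's underside, z up. Steel foot 34 (x) x 9 (y) x 8 (z) mm; stem 9 mm diameter; round collar 40 mm diameter, z 22 to 27 mm; wooden grip plate 50 (x) x 14 (y) x 40 (z) mm, z 34 to 74 mm, to be pinched across its 14 mm thickness (y). Foot and plate are both long along x; a half turn looks and works the same.
- grip (a point): Centre of the key's wooden grip plate, 54 mm above the key's origin; axes as the key's.
- stand: Fixed wooden block 90 (x) x 80 (y) x 40 (z) mm with a through slot 40 (x) x 15 (y) mm in its middle. Origin: centre of its underside on the bench, z up. At the start the key's foot is down this slot, its x along it, the collar resting on the block's top (key origin 18 mm above the bench); it comes clear after rising 25 mm.
- carrier: Loose carrier, 0.4 to 0.6 kg, on the slab. Origin: centre of its underside, z up. Black tray 110 (x) x 220 (y) mm, rim 14, floor 4 mm thick. Over its middle a steel bridge: top plate 66 x 66 mm, from 120 to 126 mm above the origin, on two 4 mm cheeks at y = -31 and +31 mm, open towards x and 110 mm deep below the plate, so a foot put through can turn. Bottom-heavy: it hangs level from the slot.
- slot (a point): Centre of the slot in the bridge, at the plate's top face; axes as the carrier's. The slot, 40 (x) x 15 (y) mm, goes through the 6 mm plate. With the collar on the plate the key's origin is 22 mm below this point; with the carrier hanging from the locked key, 14 mm below. Turned 60 to 90 degrees across the slot, either way round, the foot cannot come out.
- slab: Fixed kiln slab 150 (x) x 250 (y) x 18 (z) mm on which the carrier stands. Origin: centre of its underside, on the bench; its top is 18 mm higher.
- vase_a: White flared bud vase, 100 mm high, foot 42 mm diameter, 0.09 kg, standing loose in the tray on its +y side, 68 mm from the middle. Origin: centre of its underside, z up.
- vase_b: The same kind of vase on the carrier's -y side.
- glaze_bottle: White bottle, 64 mm diameter, 150 mm high; bystander. Origin: centre of its underside.
- mug: White mug, 80 mm diameter, 85 mm high, with a handle; bystander. Origin: centre of its underside.
- tall_vase: White waisted vase, 72 mm diameter at the foot, 150 mm high; bystander. Origin: centre of its underside.

How it is judged:
On the way, in this order (a step that is already met when the one before it is completed fails the run):
1. the key is drawn clear of its stand (z of key in the frame of stand above 0.045 m and contact force between the fingers and key above 1 N), for 0.1 s.
2. the key's foot is through the slot, collar on the bridge (within 4 mm), carrier still on the slab (z of key in the frame of carrier between 0.08 and 0.108 m and horizontal distance between key and slot below 0.012 m and angle between the x axis of key and the x axis of carrier, either way round below 0.5 rad and z of carrier in the frame of slab below 0.024 m), for 0.05 s.
3. the key is turned at least 60 degrees across the slot, carrier still on the slab (z of key in the frame of carrier between 0.08 and 0.114 m and horizontal distance between key and slot below 0.012 m and angle between the x axis of key and the x axis of carrier, either way round above 1.05 rad and z of carrier in the frame of slab below 0.024 m), for 0.1 s.
4. the carrier hangs from the key, clear of the slab (z of carrier in the frame of slab between 0.068 and 0.168 m and contact force between key and carrier above 4 N and contact force between carrier and slab below 0.1 N), for 0.2 s.
At the end, for the whole second after the job is handed in: Carrier hanging only from the gripped key, underside 50-150 mm above the slab, key turned over 57 deg, tilt under 0.12 rad, under 30 mm/s and 0.25 rad/s, untouched by arm and gripper; both vases upright in the tray; bottle, mug and tall vase within 30 mm of their start (all of step 4 and z of key in the frame of carrier between 0.08 and 0.118 m and horizontal distance between key and slot below 0.02 m and angle between the x axis of key and the x axis of carrier, either way round above 1 rad and angle between carrier's own z axis and vertical below 0.12 rad and linear speed of carrier below 0.03 m/s and angular speed of carrier below 0.25 rad/s and contact force between the fingers and key above 2 N and contact force between each of the arm, the fingers and carrier below 0.2 N and contact force between carrier and stand below 0.1 N and contact force between carrier and glaze_bottle below 0.1 N and contact force between carrier and mug below 0.1 N and contact force between carrier and tall_vase below 0.1 N and angle between each of vase_a, vase_b's own z axis and vertical below 0.2 rad and z of vase_a in the frame of carrier between -0.005 and 0.02 m and z of vase_b in the frame of carrier between -0.005 and 0.02 m and distance of each of glaze_bottle, mug, tall_vase from where it was at the start of the episode below 0.03 m); the arm keeps its last pose, push and grip.
It fails at once if the carrier is tipped (more than 0.25 rad) (angle between carrier's own z axis and vertical above 0.25 rad).
It fails at once if a vase in the carrier is tipped over (angle between any of vase_a, vase_b's own z axis and vertical above 0.45 rad).
It fails at once if the bottle, the mug or the tall vase is moved more than 30 mm (not (distance of glaze_bottle from where it was at the start of the episode below 0.03 m) or not (distance of mug from where it was at the start of the episode below 0.03 m) or not (distance of tall_vase from where it was at the start of the episode below 0.03 m)).
It fails at once if the carrier is lifted by the gripper or arm instead of the key (z of carrier in the frame of slab above 0.03 m and contact force between any of the fingers, the arm and carrier above 3 N).
It also fails if it takes over 61 s, if anything falls off the work surface, if the arm or the gripper's body presses on something with over 40 N, if the wrist force passes 120 N, or if a joint passes its speed limit or range.

## Robot

A 7-joint arm with a two-finger parallel gripper is mounted at the origin on the work surface. World frame = base frame: x ahead of the robot, y to its left, z up, the work surface at z = 0. Lengths are in m, angles in rad, forces in N, time in s.
With the tool pointing down it reaches from about 0.4 to 0.85 m from the base axis. Payload 10.4 kg.
Tool frame: the origin (TCP) lies between the finger pads; the fingertips stand 19 mm ahead of it and the grasp point (between the pads) is the TCP (manip.tips_ahead is the distance from the TCP to the fingertips, in m); z points along the fingers, y is the line along which they close (so a half turn about z gives the same grasp; the last joint's range is limited). The gripper opens to 85 mm and grips with 20 to 120 N. Pads are 22 mm wide; open, the fingers measure 114 mm over their backs; the gripper's body (76 mm by 85 mm) begins 54 mm behind the grasp point. The pads swing forward as they close: fully open they stand 13 mm farther back than shut.
Start: joints at [-1.293, 0.332, -0.065, 1.46, 0.022, 1.35, -0.088], TCP at [0.185, 0.597, 0.25] pointing down, gripper open.
Joint ranges: [-2.6, 2.6], [-0.5, 2.12], [-1.47, 1.34], [0.16, 2.42], [-1.27, 4.41], [0.06, 2.06], [-2.6, 2.6]. Speed limits (rad/s): [2.22, 2.22, 2.79, 2.79, 3.14, 3.14, 3.14].

## Interface

Orientations are given as a unit quaternion [x, y, z, w].
In Python, from workcell import manip, viewer gives the robot as it stands.
- The arm moves only by the tool arm_command, never from a script. Its argument "series" is text: rows parted by semicolons, each of 5 numbers parted by spaces: the closure, from 0 (fully open) to 1 (shut), then the shift along the tool's x, y, z normalised to -1 to 1, where 1 is 0.4 m, then the turn about the tool's z normalised to -1 to 1, where 1 is 180 degrees. In form: jaw tx ty tz spin; .... A call has exactly 10 rows; each row shifts and turns the commanded pose from where the row before left it, along the tool's axes as they then stand; what a row does not reach is not made up. A row lasts 1/8 s, in which the tool goes at most 62.5 mm and 10.7 degrees, less where a joint would pass 70% of its speed; a pose out of reach is approached as far as the arm can. A call with a number of a shift or a turn outside -1 to 1 is refused whole. A call with a gripper value outside its range is refused whole. The fingers move at their own pace and stop on an object; "newtons" is the grip in N (left out, the last holds). Time passes only in rows, so rows that do not move let the fingers close, or fill a call up. It gives the time, the measured TCP pose, the force, the opening and the grip force at its end, in the units of the state.
- manip.get_obs(): the state, without advancing time (a new reading comes with each control period).
- viewer.camera(name): name is "scene" or "side" or "wrist"; returns a dict with "pixels" (384x512x3 uint8, red, green, blue), "intrinsics" (3x3 intrinsics, pixels), "D" ([k1, k2, p1, p2, k3] as OpenCV has them; the pictures are not rectified), "extrinsics" (4x4, takes a point from world to camera coordinates). Camera axes: x right, y up, looking along -z (the intrinsics and any distortion apply to the point x, -y, -z); pixel columns grow to the right and rows downward; lengths in m; the calibration is good to about 2 mm. A picture is of the moment at which its call begins. There is no depth.
- manip.hand_in(): hands the job in; it is judged then, once.
The state is a dict: "clock": time; "joint_pos": joint angles; "joint_velocities": joint speeds; "tau": joint torques, N m; "position": TCP position; "ee_rot": TCP orientation; "ft_force": force on the tool from outside, world axes, zero at the start; "torque": the same for the moment, N m; "grip_width": opening from 0.0 (shut) to 1.0 (fully open); "grasp_force": force on a finger pad.
Only numpy, scipy, OpenCV 4.12 (cv2) and the standard library are available. Lean on these libraries where they do the work, as an engineer would, in place of code of your own. Each camera call takes 0.05 s, during which the arm holds its last target. There are 200 camera calls.

## Working session

There is one attempt and no reset: what is moved stays moved. The work goes in short steps, Python scripts to look and compute and a tool call to move; the robot and the scene stay as the last step left them, time stands still between calls to the robot, and variables do not carry over. Pictures are saved under pics/ and viewed, at most 10 in all, crops included, and the job is handed in when it is done.

Besides the shell and the picture viewer there is one more tool, called after "Call:" as name(argument=value, ...) on one line, values as JSON. arm_command: Moves the arm, as the interface text tells. Scaled input: -1 to 1 covers 0.4 m each way for a shift and 180 degrees each way for a turn. Its arguments: {"type":"object","properties":{"series":{"type":"string"},"newtons":{"type":"number"}},"required":["series"]}

```bash
mkdir -p pics; cat > h.py <<'E'
import numpy as np, cv2, json
from workcell import manip, viewer
def snap(n,f):
    c=viewer.camera(n); cv2.imwrite(f'pics/{f}.png',c['pixels'][:,:,::-1])
    np.savez(f'pics/{f}.npz',K=c['intrinsics'],D=c['D'],E=c['extrinsics'])
    return c
def cal(f):
    z=np.load(f'pics/{f}.npz'); return z['K'],z['D'],z['E']
def ray(f,px):
    K,D,E=cal(f); u=cv2.undistortPoints(np.array([[px]],float),K,D)[0,0]
    d=np.array([u[0],-u[1],-1]); R=E[:3,:3]; return -R.T@E[:3,3], R.T@d
def onz(f,px,z):
    o,d=ray(f,px); return o+d*(z-o[2])/d[2]
def proj(f,P):
    K,D,E=cal(f); P=np.atleast_2d(P)@E[:3,:3].T+E[:3,3]; P=P*[1,-1,-1]
    return cv2.projectPoints(P,np.zeros(3),np.zeros(3),K,D)[0][:,0]
E
python3 - <<'E'
from h import *
a=snap('scene','s0')['pixels'];b=snap('side','d0')['pixels'];
for n in('s0','d0'):
  o,d=ray(n,(256,192));print(n,o.round(3),(d/np.linalg.norm(d)).round(3))
w=snap('wrist','w0')['pixels']
def sv(a,n): cv2.imwrite(f'pics/{n}.png',cv2.resize(a[:,:,::-1],(800,600),interpolation=cv2.INTER_CUBIC))
sv(a,'s0b');sv(b,'d0b')
o=manip.get_obs();print({k:np.round(v,3).tolist() for k,v in o.items()})
E
```

```text
s0 [ 1.119 -0.589  1.069] [-0.399  0.462 -0.792]
d0 [ 0.17  -0.617  0.832] [ 0.41   0.59  -0.695]
{'clock': 0.15, 'joint_pos': [-1.293, 0.333, -0.065, 1.461, 0.022, 1.35, -0.089], 'joint_velocities': [-0.001, -0.003, -0.0, -0.003, 0.001, -0.001, 0.001], 'tau': [0.0, -62.583, 0.049, -39.185, 0.016, 0.008, -0.0], 'position': [0.185, 0.597, 0.25], 'ee_rot': [0.15, 0.989, -0.001, -0.0], 'ft_force': [-0.396, -0.51, 0.399], 'torque': [-0.027, 0.057, 0.012], 'grasp_force': 0.0, 'grip_width': 1.004}
```

View pics/s0b.png

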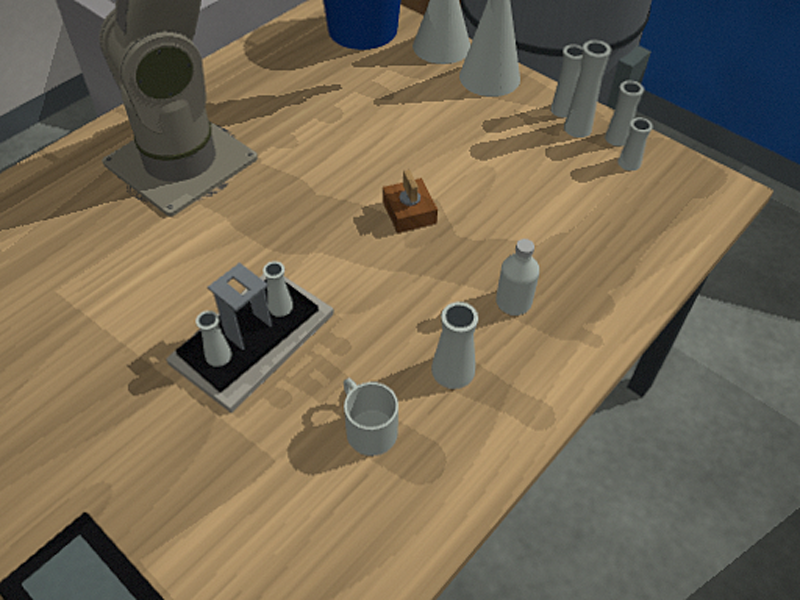

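View pics/d0b.png

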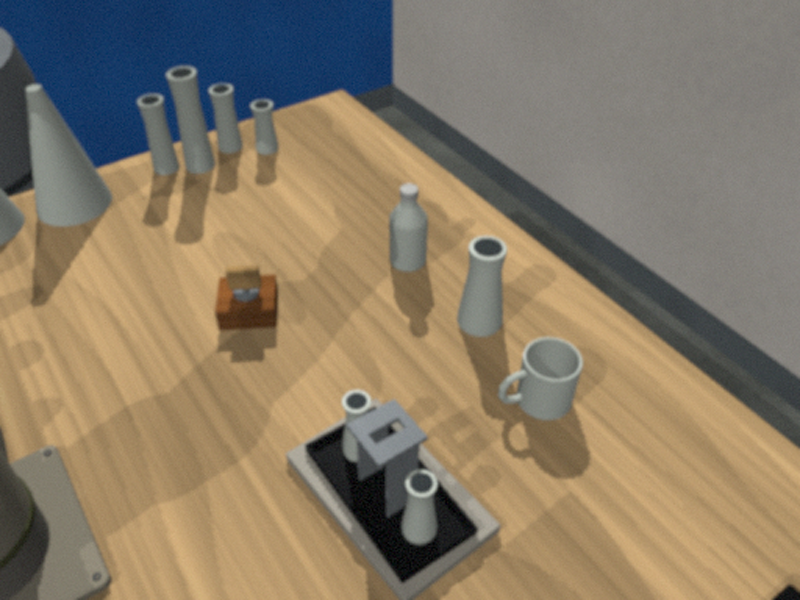

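The scene view has the stand and key at (410,205), the bridge slot at about (240,285), the mug at (371,418), the tall vase at (455,345) and the bottle at (517,280). The side view has the stand at (247,300), the slot at (387,434), and plate corners at (348,433), (396,404), (427,436) and (378,465).

```bash
python3 - <<'E'
from h import *
s=.64
def P(f,l,z): return np.array([onz(f,(x*s,y*s),z) for x,y in l]).round(3)[:,:2]
c1=P('s0',[(209,285),(238,263),(270,283),(241,308)],.144); c2=P('d0',[(348,433),(396,404),(427,436),(378,465)],.144)
for c in(c1,c2): print(c.tolist(),c.mean(0),[np.degrees(np.arctan2(*(c[(i+1)%4]-c[i])[::-1])).round(1) for i in range(4)])
print('slot',P('s0',[(240,285)],.144),P('d0',[(387,434)],.144))
print('slabscene',P('s0',[(168,356),(232,402),(333,309)],.018).tolist(),'side',P('d0',[(289,457),(406,591),(498,522)],.018).tolist())
print('grip top', P('s0',[(405,171),(413,180)],.092).tolist(),P('d0',[(226,270),(261,269)],.092).tolist())
print('stand top',P('s0',[(383,197),(427,180),(437,212),(395,219)],.04).tolist(),P('d0',[(218,277),(277,277),(277,308),(218,308)],.04).tolist())
print('bystanders',P('s0',[(371,443),(455,375),(517,303)],0).tolist(),P('d0',[(546,405),(481,325),(408,262)],0).tolist())
print('tcp',proj('s0',[.185,.597,.25])/s, proj('s0',[0,0,0])/s)
a=cv2.imread('pics/s0.png')[95:155,235:290];b=cv2.imread('pics/d0.png')[160:215,130:185]
cv2.imwrite('pics/k0.png',np.hstack([cv2.resize(a,(400,400),interpolation=2),cv2.resize(b,(400,400),interpolation=2)]))
E
```

```text
[[0.414, -0.226], [0.413, -0.167], [0.481, -0.16], [0.484, -0.222]] [ 0.448   -0.19375] [np.float64(91.0), np.float64(5.9), np.float64(-87.2), np.float64(-176.7)]
[[0.405, -0.178], [0.473, -0.175], [0.477, -0.232], [0.41, -0.233]] [ 0.44125 -0.2045 ] [np.float64(2.5), np.float64(-86.0), np.float64(-179.1), np.float64(95.2)]
slot [[ 0.449 -0.194]] [[ 0.441 -0.204]]
slabscene [[0.384, -0.318], [0.528, -0.304], [0.517, -0.067]] side [[0.365, -0.088], [0.389, -0.32], [0.53, -0.312]]
grip top [[0.431, 0.214], [0.458, 0.206]] [[0.427, 0.211], [0.471, 0.184]]
stand top [[0.412, 0.175], [0.443, 0.267], [0.513, 0.213], [0.467, 0.147]] [[0.427, 0.261], [0.505, 0.208], [0.472, 0.146], [0.398, 0.196]]
bystanders [[0.732, -0.202], [0.75, -0.02], [0.737, 0.169]] [[0.711, -0.203], [0.734, -0.029], [0.725, 0.158]]
tcp [[439.37347307 -33.131509  ]] [[179.1359898  160.45675914]]
```

View pics/k0.png

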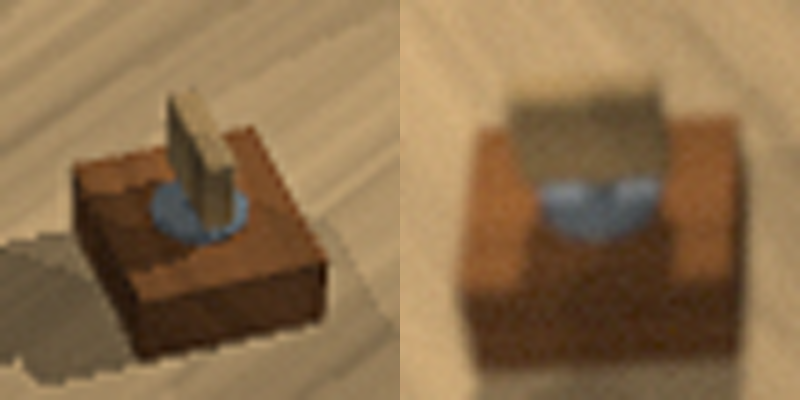

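Call:
arm_command(series="0 -0.1 -0.08 0 0;0 -0.1 -0.08 0 0;0 -0.1 -0.08 0 0;0 -0.1 -0.08 0 0;0 -0.1 -0.08 0 0;0 -0.1 -0.08 0 0;0 -0.1 -0.08 0 0;0 -0.1 -0.08 0 0;0 -0.12 -0.11 0 0;0 0 0 0 0.05", newtons=60)

```text
clock: 1.4
position: [0.4486, 0.1988, 0.2503]
ee_rot: [0.231, 0.973, -0.0, 0.0]
ft_force: [-0.5, 0.3, 0.7]
grip_width: 0.997
grasp_force: 0.0
```

```bash
python3 - <<'E'
from h import *
w=snap('wrist','w1')['pixels']
o=manip.get_obs();print({k:np.round(v,3).tolist() for k,v in o.items()})
for q in [(256,192),(256,92),(356,192)]: print(onz('w1',q,.09).round(3), ray('w1',q)[0].round(3))
print(proj('w1',[[.449,.199,.092],[.449,.199,.04]]))
E
```

```text
{'clock': 1.45, 'joint_pos': [-0.79, 0.025, 0.28, 1.82, -0.007, 1.297, 0.588], 'joint_velocities': [-0.031, 0.004, -0.052, 0.001, -0.008, -0.0, 0.198], 'tau': [2.441, -38.806, 2.726, -38.696, 0.457, 0.028, 3.138], 'position': [0.447, 0.201, 0.25], 'ee_rot': [0.235, 0.972, -0.0, 0.0], 'ft_force': [0.214, 1.44, -0.517], 'torque': [-0.018, 0.055, -0.028], 'grasp_force': 0.0, 'grip_width': 0.999}
[0.457 0.193 0.09 ] [0.378 0.234 0.374]
[0.384 0.231 0.09 ] [0.378 0.234 0.374]
[0.496 0.27  0.09 ] [0.378 0.234 0.374]
[[257.43532142 181.38548863]
 [257.33811069 167.23648248]]
```

View pics/w1.png

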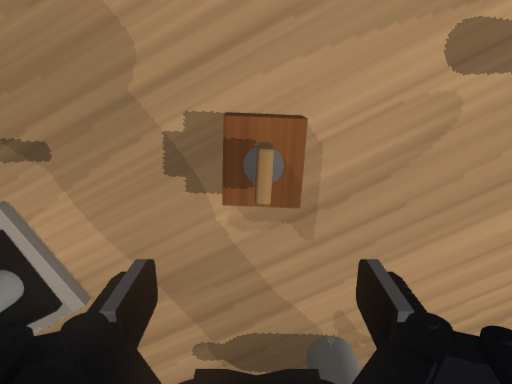

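The wrist view shows the stand top with corners (223,113), (305,117), (300,208) and (223,206). The key's plate is about (265,177), with its long axis running down the image. I'll enlarge this area.

```bash
python3 - <<'E'
from h import *
a=cv2.imread('pics/w1.png')[105:215,215:315]
cv2.imwrite('pics/k1.png',cv2.resize(a,(540,594),interpolation=cv2.INTER_NEAREST))
# model projection for guess: key at (.452,.202) yaw th
for c,z in(((223,113),.04),((305,117),.04),((300,208),.04),((223,206),.04),((257,149),.092),((257,205),.092),((271,205),.092),((274,149),.092)): print(c,onz('w1',c,z).round(4)[:2])
E
```

```text
(223, 113) [0.3877 0.1937]
(305, 117) [0.4259 0.2611]
(300, 208) [0.507  0.2188]
(223, 206) [0.4695 0.1493]
(257, 149) [0.4242 0.2111]
(257, 205) [0.4677 0.1891]
(271, 205) [0.4732 0.1999]
(274, 149) [0.4305 0.2236]
```

View pics/k1.png

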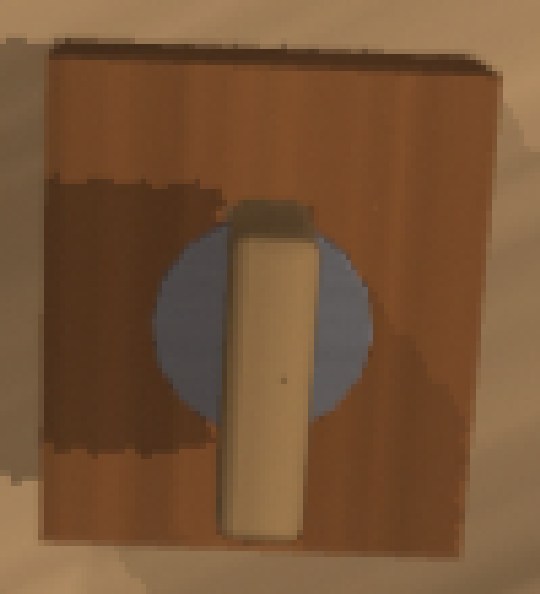

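The crop shows the plate's top-face corners at (236,238), (318,240), (301,538) and (219,535). The stand top corners are (48,60), (498,75), (461,555) and (40,541), and the collar centre is about (263,325).

```bash
python3 - <<'E'
from h import *
def P(l,z): return np.array([onz('w1',(215+x/5.4-.5,105+y/5.4-.5),z)[:2] for x,y in l])
an=lambda v:np.degrees(np.arctan2(v[1],v[0])).round(1)
t=P([(236,238),(318,240),(301,538),(219,535)],.092);s=P([(48,60),(498,75),(461,555),(40,541)],.04)
for q in(t,s): print(q.mean(0).round(4),an(q[3]-q[0]),an(q[2]-q[1]),an(q[1]-q[0]),an(q[2]-q[3]),[np.linalg.norm(q[i]-q[(i+1)%4]).round(4) for i in range(4)])
print(P([(263,325)],.045))
o=manip.get_obs();x,y,z,w=o['ee_rot'];print(o['position'],'tool x yaw',np.degrees(2*np.arctan2(y,x)))
E
```

```text
[0.4481 0.2058] -29.9 -29.2 61.8 61.0 [np.float64(0.0125), np.float64(0.0481), np.float64(0.0131), np.float64(0.0479)]
[0.4479 0.2057] -29.4 -28.7 61.4 61.2 [np.float64(0.0789), np.float64(0.0895), np.float64(0.08), np.float64(0.0893)]
[[0.4482438  0.20575332]]
[0.44739568 0.20133773 0.25023456] tool x yaw 152.81220308426865
```

Call:
arm_command(series="0 0 0 0.05 0.015;0 0 0 0.05 0;0 0 0 0.05 0;0 0 0 0.05 0;0 0 0 0 0;0 0 0 0 0;0 0 0 0 0;0 0 0 0 0;0 0 0 0 0;0 0 0 0 0")

```text
clock: 2.7
position: [0.4465, 0.2037, 0.1704]
ee_rot: [0.25, 0.968, 0.0, 0.0]
ft_force: [-0.4, -1.0, 0.8]
grip_width: 1.002
grasp_force: 0.0
```

```bash
python3 - <<'E'
from h import *
snap('wrist','w2')
a=cv2.imread('pics/w2.png')
q=proj('w2',[.448,.206,.07])[0].astype(int);x0,y0=q-[75,75];x0=max(x0,0);y0=max(y0,0);print(x0,y0)
cv2.imwrite('pics/k2.png',cv2.resize(a[y0:y0+150,x0:x0+150],(600,600),interpolation=cv2.INTER_NEAREST))
o=manip.get_obs();x,y,z,w=o['ee_rot'];print(o['position'],o['ee_rot'],'tool x yaw',np.degrees(2*np.arctan2(y,x)))
E
```

```text
186 129
[0.44646994 0.20365238 0.17036637] [2.49843141e-01 9.68286321e-01 6.64781904e-05 1.65461144e-05] tool x yaw 151.0635394030633
```

View pics/k2.png

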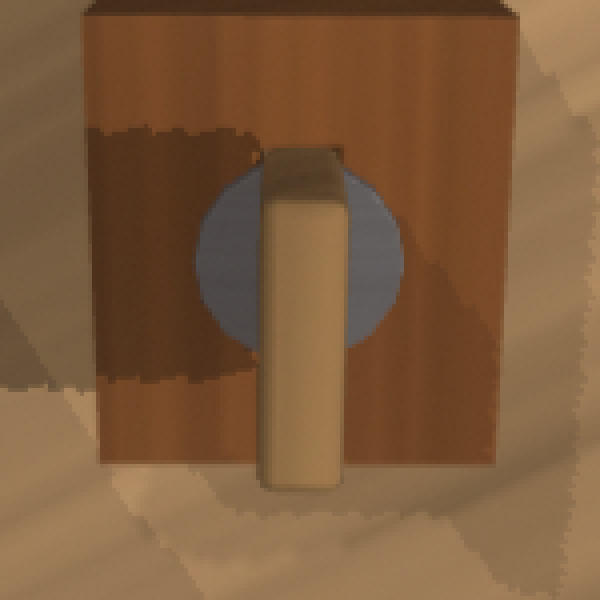

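The crop shows the plate's top face at (262,200), (347,202), (342,489) and (260,486). The stand top is (83,14), (518,14), (495,464) and (98,464), with the collar centre at about (299,259).

```bash
python3 - <<'E'
from h import *
def P(l,z): return np.array([onz('w2',(186+x/4-.5,129+y/4-.5),z)[:2] for x,y in l])
an=lambda v:np.degrees(np.arctan2(v[1],v[0])).round(1)
t=P([(262,200),(347,202),(342,489),(260,486)],.092);s=P([(83,14),(518,14),(495,464),(98,464)],.04)
for q in(t,s): print(q.mean(0).round(4),an(q[3]-q[0]),an(q[2]-q[1]),an(q[1]-q[0]),an(q[2]-q[3]),[np.linalg.norm(q[i]-q[(i+1)%4]).round(4) for i in range(4)])
print(P([(299,259)],.045))
o=manip.get_obs();x,y,z,w=o['ee_rot'];th=2*np.arctan2(y,x)
X=np.array([np.cos(th),np.sin(th)]);Y=np.array([np.sin(th),-np.cos(th)])
d=t.mean(0)-o['position'][:2];print(d,'tool',d@X,d@Y)
E
```

```text
[0.4479 0.2059] -29.6 -29.1 59.6 58.7 [np.float64(0.0129), np.float64(0.0481), np.float64(0.0133), np.float64(0.0478)]
[0.4478 0.2057] -29.6 -28.9 61.0 61.0 [np.float64(0.0793), np.float64(0.0903), np.float64(0.0803), np.float64(0.0903)]
[[0.44790098 0.20575702]]
[0.00143956 0.00221162] tool -0.00018977199244316133 0.0026320334990645932
```

Call:
arm_command(series="0 0 0.0065 0.04 0.002;0 0 0 0.05 0;0 0 0 0.05 0;0 0 0 0.05 0;0 0 0 0.03 0;0 0 0 0.02 0;0 0 0 0 0;1 0 0 0 0;1 0 0 0 0;1 0 0 0 0", newtons=80)

```text
clock: 4.0
position: [0.4479, 0.2061, 0.0746]
ee_rot: [0.253, 0.967, 0.0, 0.0]
ft_force: [0.6, 0.8, 0.1]
grip_width: 0.376
grasp_force: 0.0
```

Call:
arm_command(series="1 0 0 0 0;1 0 0 0 0;1 0 0 0 0;1 0 0 0 0;1 0 0 0 0;1 0 0 0 0;1 0 0 0 0;1 0 0 0 0;1 0 0 -0.005 0;1 0 0 -0.01 0")

```text
clock: 5.25
position: [0.4474, 0.2057, 0.0801]
ee_rot: [0.253, 0.967, -0.0, -0.0]
ft_force: [-0.0, 0.4, -0.3]
grip_width: 0.152
grasp_force: 77.8
```

Call:
arm_command(series="1 0 0 -0.02 0;1 0 0 -0.04 0;1 0 0 -0.07 0;1 0 0 -0.08 0;1 0 0 -0.08 0;1 0 0 -0.08 0;1 0 0 -0.08 -0.047;1 0 0 0 -0.047;1 0 0 0 -0.047;1 0 0 0 -0.047")

```text
clock: 6.5
position: [0.4477, 0.2057, 0.2615]
ee_rot: [-0.042, 0.999, 0.0, 0.0]
ft_force: [0.1, -0.3, -1.4]
grip_width: 0.158
grasp_force: 78.0
```

```bash
cat >> h.py <<'E'
def tool(t=None):
    o=manip.get_obs();x,y,z,w=o['ee_rot'];th=2*np.arctan2(y,x);print(o['position'].round(4) if hasattr(o['position'],'round') else o['position'],'yaw',np.degrees(th).round(2),'j',np.round(o['joint_pos'],2),o['grasp_force'],o['grip_width'])
    if t is not None:
        d=np.array(t)-o['position'][:2];print('delta units x,y',d@[np.cos(th),np.sin(th)]/.4,d@[np.sin(th),-np.cos(th)]/.4)
E
python3 -c "
from h import *
tool([.514,-.195])"
```

```text
[0.4477 0.2057 0.2615] yaw 184.81 j [-0.79  0.02  0.27  1.8  -0.01  1.32  1.14] 77.9676353931427 0.15794870873189565
delta units x,y -0.08119933402661769 -1.0122218569238153
```

Call:
arm_command(series="1 -0.005 -0.06 0 0;1 -0.009 -0.11 0 0;1 -0.01 -0.13 0 0;1 -0.01 -0.13 0 0;1 -0.01 -0.13 0 0;1 -0.01 -0.13 0 0;1 -0.01 -0.13 0 0;1 -0.01 -0.11 0 0;1 -0.007 -0.08 0 0;1 0 0 0 0")

```text
clock: 7.75
position: [0.5115, -0.197, 0.2612]
ee_rot: [-0.037, 0.999, -0.001, 0.0]
ft_force: [-0.2, -0.4, -1.0]
grip_width: 0.155
grasp_force: 78.2
```

Call:
arm_command(series="1 0 0 0 0;1 0 0 0 0;1 0 0 0 0;1 0 0 0 0;1 0 0 0 0;1 0 0 0 0;1 0 0 0 0;1 0 0 0 0;1 0 0 0 0;1 0 0 0 0")

```text
clock: 9.0
position: [0.512, -0.1942, 0.2603]
ee_rot: [-0.04, 0.999, 0.0, -0.0]
ft_force: [0.2, 0.8, -1.4]
grip_width: 0.153
grasp_force: 78.2
```

```bash
python3 -c "
from h import *
snap('wrist','w3');tool([.444,-.199])
a=cv2.imread('pics/w3.png');cv2.imwrite('pics/w3b.png',cv2.resize(a,(800,600),interpolation=2));print(proj('w3',[.444,-.199,.144]))"
```

```text
[ 0.512  -0.1942  0.2603] yaw 184.54 j [-0.34  0.17  0.7   1.69 -0.11  1.33  2.03] 78.23591351509094 0.14973900805347376
delta units x,y 0.170422411156677 0.0015770051075308642
[[257.91999731 100.25027072]]
```

View pics/w3b.png

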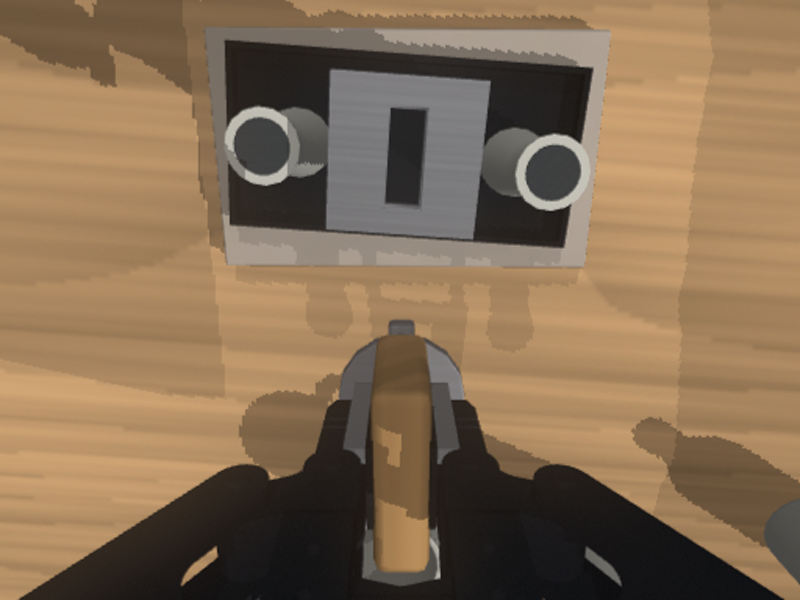

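The wrist view has the slot corners at (391,108), (427,109), (421,207) and (386,205), and the plate corners at (330,69), (490,80), (473,240) and (326,229). The key is straight in the fingers, with its foot end visible at (402,326).

```bash
python3 - <<'E'
from h import *
s=.64
def P(l,z): return np.array([onz('w3',(x*s-.2,y*s-.2),z)[:2] for x,y in l])
an=lambda v:np.degrees(np.arctan2(v[1],v[0])).round(1)
for l in([(391,108),(427,109),(421,207),(386,205)],[(330,69),(490,80),(473,240),(326,229)]):
  q=P(l,.144);print(q.mean(0).round(4),an(q[3]-q[0]),an(q[2]-q[1]),an(q[1]-q[0])-90,an(q[2]-q[3])-90,[np.linalg.norm(q[i]-q[(i+1)%4]).round(4) for i in range(4)])
  tool(q.mean(0))
p=manip.get_obs()['position'];th=np.radians(184.54);X=np.array([np.cos(th),np.sin(th),0]);Y=np.array([np.sin(th),-np.cos(th),0])
print([(proj('w3',p+X*.017+Y*e-[0,0,.0566-h])/s).round(1).tolist() for e in(-.0045,.0045) for h in(0,.008)])
E
```

```text
[ 0.4446 -0.1977] 1.0 1.6 3.0 1.2999999999999972 [np.float64(0.015), np.float64(0.0407), np.float64(0.0154), np.float64(0.0402)]
[ 0.512  -0.1942  0.2603] yaw 184.54 j [-0.34  0.17  0.7   1.69 -0.11  1.33  2.03] 78.23591351509094 0.14973900805347376
delta units x,y 0.16876832016837048 0.004657145481159612
[ 0.4444 -0.1984] 0.7 0.8 0.9000000000000057 0.20000000000000284 [np.float64(0.0658), np.float64(0.0667), np.float64(0.066), np.float64(0.0659)]
[ 0.512  -0.1942  0.2603] yaw 184.54 j [-0.34  0.17  0.7   1.69 -0.11  1.33  2.03] 78.23591351509094 0.14973900805347376
delta units x,y 0.1693270671431213 0.003115460827945148
[[[389.0, 314.6]], [[388.5, 322.2]], [[414.5, 314.6]], [[415.1, 322.2]]]
```

```bash
python3 - <<'E'
from h import *
a=cv2.imread('pics/w3.png').astype(int)
print('rows foot col257', [(r,a[r,257].tolist()) for r in range(200,224)])
print('foot row 208', [(c,int(a[208,c].mean())) for c in range(240,276)])
print('collar row 245', [(c,int(a[245,c].mean())) for c in list(range(212,245))+list(range(268,302))])
print('plate far', [(r,a[r,257].tolist()) for r in range(355,384,2)])
p=manip.get_obs()['position'];th=np.radians(184.54);X=np.array([np.cos(th),np.sin(th),0]);Y=np.array([np.sin(th),-np.cos(th),0])
f=lambda x,y,z:proj('w3',p+X*x+Y*y+[0,0,z-.0566])[0].round(1).tolist()
print('foot end bottom/top',f(.017,0,0),f(.017,0,.008),'collar front',f(.02,0,.022),f(.02,0,.027),'collar sides',f(0,.02,.027),f(0,-.02,.027),'plate top far',f(-.025,0,.074),'near',f(.025,0,.074),'near bottom',f(.025,0,.034))
E
```

```text
rows foot col257 [(200, [94, 133, 167]), (201, [94, 131, 164]), (202, [92, 129, 162]), (203, [89, 125, 156]), (204, [82, 105, 128]), (205, [71, 74, 80]), (206, [73, 76, 82]), (207, [75, 77, 83]), (208, [82, 85, 89]), (209, [90, 93, 97]), (210, [88, 90, 94]), (211, [85, 87, 92]), (212, [83, 86, 91]), (213, [77, 82, 89]), (214, [62, 80, 98]), (215, [57, 85, 110]), (216, [56, 85, 110]), (217, [57, 84, 110]), (218, [55, 83, 108]), (219, [56, 83, 107]), (220, [53, 80, 104]), (221, [54, 80, 104]), (222, [53, 80, 104]), (223, [54, 80, 103])]
foot row 208 [(240, 127), (241, 126), (242, 126), (243, 127), (244, 127), (245, 126), (246, 126), (247, 124), (248, 102), (249, 73), (250, 79), (251, 86), (252, 87), (253, 88), (254, 87), (255, 87), (256, 86), (257, 85), (258, 84), (259, 85), (260, 84), (261, 87), (262, 85), (263, 79), (264, 81), (265, 116), (266, 138), (267, 138), (268, 138), (269, 138), (270, 138), (271, 138), (272, 137), (273, 128), (274, 130), (275, 137)]
collar row 245 [(212, 101), (213, 100), (214, 100), (215, 101), (216, 101), (217, 98), (218, 83), (219, 89), (220, 90), (221, 89)
[... 493 characters left out ...]
 127), (290, 127), (291, 127), (292, 126), (293, 127), (294, 132), (295, 133), (296, 147), (297, 150), (298, 151), (299, 150), (300, 150), (301, 150)]
plate far [(355, [87, 134, 176]), (357, [87, 134, 176]), (359, [87, 135, 176]), (361, [87, 135, 176]), (363, [86, 133, 173]), (365, [74, 112, 145]), (367, [78, 84, 87]), (369, [79, 85, 87]), (371, [78, 84, 87]), (373, [79, 84, 87]), (375, [33, 36, 39]), (377, [24, 26, 30]), (379, [26, 28, 32]), (381, [21, 25, 28]), (383, [22, 25, 28])]
foot end bottom/top [257.1, 201.3] [257.2, 206.2] collar front [257.2, 210.1] [257.2, 213.7] collar sides [297.9, 251.8] [216.5, 251.8] plate top far [257.5, 367.0] near [257.5, 249.3] near bottom [257.3, 208.9]
```

Call:
arm_command(series="1 0 0 0 0.019;1 0.02 -0.0065 0 0;1 0.04 0 0 0;1 0.05 0 0 0;1 0.04 0 0 0;1 0.022 0 0.03 0;1 0 0 0.05 0;1 0 0 0.05 0;1 0 0 0 0;1 0 0 0 0")

```text
clock: 10.3
position: [0.4434, -0.1983, 0.2086]
ee_rot: [-0.01, 1.0, -0.0, 0.0]
ft_force: [-0.0, 0.3, -1.1]
grip_width: 0.156
grasp_force: 78.3
```

```bash
python3 -c "
from h import *
snap('wrist','w4');snap('side','d4');snap('scene','s4');tool([.4432,-.1981])
a=cv2.imread('pics/d4.png');b=cv2.imread('pics/s4.png')
q=proj('d4',[.4445,-.198,.15])[0].astype(int);r=proj('s4',[.4445,-.198,.15])[0].astype(int);print(q,r)
f=lambda a,q:cv2.resize(a[q[1]-40:q[1]+40,q[0]-40:q[0]+40],(400,400),interpolation=2)
w=cv2.resize(cv2.imread('pics/w4.png')[100:290,130:383],(800,600)) if 0 else None
cv2.imwrite('pics/k4.png',np.hstack([f(a,q),f(b,r)]))"
```

```text
[ 0.4436 -0.1983  0.2089] yaw 181.13 j [-0.36  0.04  0.71  1.91 -0.03  1.21  1.95] 78.27851057052612 0.15532412934564824
delta units x,y 0.001096848495386331 0.0005823539850969489
[247 272] [150 180]
```

View pics/k4.png

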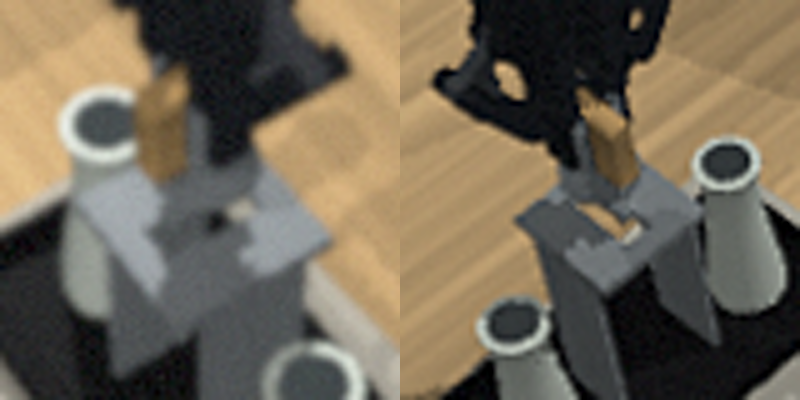

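The side and scene crops show the foot just above the slot: the collar is at about (210,185) over the plate on the left and about (610,185) on the right. No clear offset is visible, so I'll lower gently and watch the force.

Call:
arm_command(series="1 0.001 0 0.005 0;1 0 0 0.005 0;1 0 0 0.005 0;1 0 0 0.004 0;1 0 0 0.004 0;1 0 0 0.004 0;1 0 0 0.004 0;1 0 0 0.004 0;1 0 0 0 0;1 0 0 0 0")

```text
clock: 11.7
position: [0.4429, -0.1982, 0.1943]
ee_rot: [-0.01, 1.0, 0.0, -0.0]
ft_force: [0.0, -0.4, -1.2]
grip_width: 0.156
grasp_force: 78.3
```

Call:
arm_command(series="1 0 0 0.005 0;1 0 0 0.005 0;1 0 0 0.005 0;1 0 0 0.005 0;1 0 0 0.005 0;1 0 0 0.005 0;1 0 0 0.004 0;1 0 0 0.003 0;1 0 0 0 0;1 0 0 0 0")

```text
clock: 12.95
position: [0.4429, -0.1982, 0.1795]
ee_rot: [-0.01, 1.0, 0.0, 0.0]
ft_force: [0.4, -0.0, -1.2]
grip_width: 0.151
grasp_force: 78.3
```

Call:
arm_command(series="1 0 0 0 0.03;1 0 0 0 0.05;1 0 0 0 0.055;1 0 0 0 0.055;1 0 0 0 0.055;1 0 0 0 0.055;1 0 0 0 0.055;1 0 0 0 0.055;1 0 0 0 0.055;1 0 0 0 0.035")

```text
clock: 14.2
position: [0.4429, -0.1982, 0.1795]
ee_rot: [0.702, 0.712, 0.0, 0.0]
ft_force: [-0.6, -0.7, -1.1]
grip_width: 0.154
grasp_force: 78.2
```

Call:
arm_command(series="1 0 0 0 0;1 0 0 0 0;1 0 0 0 0;1 0 0 0 0;1 0 0 -0.002 0;1 0 0 -0.003 0;1 0 0 -0.003 0;1 0 0 -0.003 0;1 0 0 -0.003 0;1 0 0 0 0")

```text
clock: 15.45
position: [0.4429, -0.1982, 0.1852]
ee_rot: [0.7, 0.714, 0.0, 0.0]
ft_force: [0.1, -0.3, -2.3]
grip_width: 0.153
grasp_force: 78.2
```

Call:
arm_command(series="1 0 0 -0.002 0;1 0 0 -0.002 0;1 0 0 -0.002 0;1 0 0 -0.002 0;1 0 0 -0.003 0;1 0 0 -0.004 0;1 0 0 -0.005 0;1 0 0 -0.006 0;1 0 0 -0.006 0;1 0 0 -0.006 0")

```text
clock: 16.7
position: [0.4429, -0.1982, 0.2005]
ee_rot: [0.7, 0.714, 0.0, -0.0]
ft_force: [0.0, -0.6, -8.3]
grip_width: 0.153
grasp_force: 77.8
```

```bash
python3 -c "
from h import *
tool();print(manip.get_obs()['torque'])"
```

```text
[ 0.4429 -0.1982  0.2005] yaw 91.13 j [-0.43  0.04  0.79  1.92 -0.03  1.19  0.39] 77.81952381134033 0.15298215152687306
[-0.00169743  0.02153065 -0.04515491]
```

Call:
arm_command(series="1 0 0 -0.008 0;1 0 0 -0.01 0;1 0 0 -0.012 0;1 0 0 -0.012 0;1 0 0 -0.012 0;1 0 0 -0.012 0;1 0 0 -0.012 0;1 0 0 -0.012 0;1 0 0 -0.012 0;1 0 0 -0.012 0")

```text
clock: 17.95
position: [0.4429, -0.1982, 0.2462]
ee_rot: [0.7, 0.714, 0.0, -0.0]
ft_force: [-0.5, 0.0, -8.3]
grip_width: 0.152
grasp_force: 77.8
```

Call:
arm_command(series="1 0 0 -0.012 0;1 0 0 -0.012 0;1 0 0 -0.012 0;1 0 0 -0.012 0;1 0 0 -0.012 0;1 0 0 -0.012 0;1 0 0 -0.01 0;1 0 0 -0.008 0;1 0 0 -0.005 0;1 0 0 -0.002 0")

```text
clock: 19.2
position: [0.4429, -0.1982, 0.2847]
ee_rot: [0.7, 0.714, 0.0, -0.0]
ft_force: [-0.1, -0.2, -8.6]
grip_width: 0.152
grasp_force: 77.8
```

Call:
arm_command(series="1 0 0 0 0;1 0 0 0 0;1 0 0 0 0;1 0 0 0 0;1 0 0 0 0;1 0 0 0 0;1 0 0 0 0;1 0 0 0 0;1 0 0 0 0;1 0 0 0 0")

```text
clock: 20.45
position: [0.4429, -0.1982, 0.2847]
ee_rot: [0.7, 0.714, 0.0, -0.0]
ft_force: [0.3, 0.4, -8.6]
grip_width: 0.154
grasp_force: 77.8
```

```bash
python3 -c "
from h import *
a=snap('scene','s9')['pixels'];b=snap('side','d9')['pixels'];tool();print(manip.get_obs()['ft_force'])
f=lambda a,n:cv2.resize(a[:,:,::-1][n[1]:n[1]+180,n[0]:n[0]+120],(400,600))
cv2.imwrite('pics/k9.png',np.hstack([f(a,(90,100)),f(b,(185,160))]))"
```

```text
[ 0.4429 -0.1982  0.2847] yaw 91.13 j [-0.45 -0.04  0.77  1.8   0.03  1.37  0.33] 77.82778859138489 0.15545484746752666
[ 0.71659098 -0.53339509 -7.8765746 ]
```

View pics/k9.png

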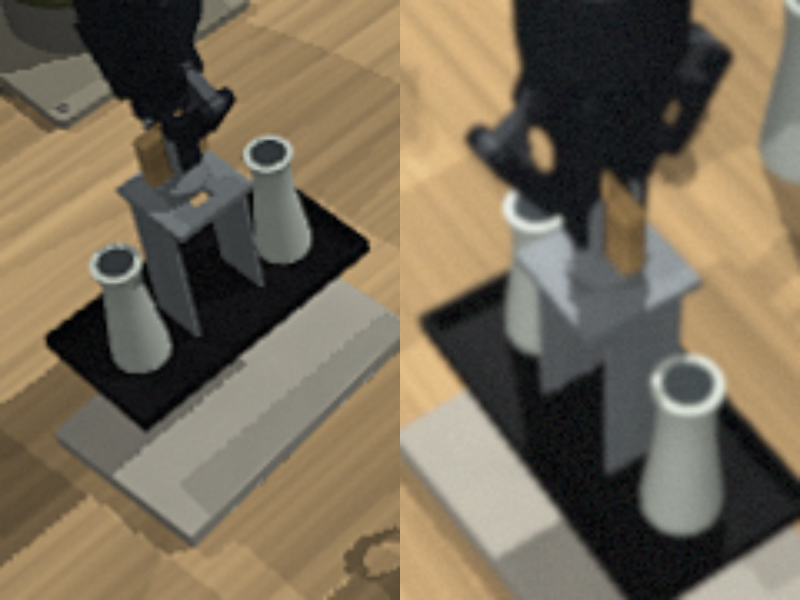

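The carrier hangs level and clear of the slab, both vases are upright in it, and the arm is steady. I'm handing in.

```bash
python3 -c "
from workcell import manip
print(manip.hand_in())"
```

```text
the job is handed in; nothing more can be done
None
```

I handed the job in with the carrier hanging level and steady from the locked key, about 98 mm above the slab by the arm's height reading, with both vases upright in it; no verdict came back.

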